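# Check the sheet nip with the broad feeler

### The job

Check the gap of the small sheet nip with the feeler that has the broad, thick blade: slide its blade straight in from the front, flat on the worktop, until the sprung bar rides up on the blade and drags on it and the nose sticks out about 3 to 4 cm behind the bar. Let go and leave it there, held by the bar; do not disturb the feeler with the slim, thin blade, which would be loose in the gap.

Things in the scene. Friction and masses are not known exactly. Their poses are not given: they have to be found in the camera images.
- broad_grip (a point): Grip centre of the feeler to use, 25 mm over its flat underside. Grip: upright wooden block 45 long (x) x 20 wide (y, grasp across this) x 50 mm high. x points along the blade to its nose, z up. Steel blade 34 mm wide, 8 mm thick, level with the underside; nose 130 mm ahead of this point; the last 25 mm taper to 3 mm on the upper side. About 0.16 kg; stands on the worktop.
- slim_grip (a point): Grip centre of the other feeler, to be left alone: same wooden block, axes and length, but its steel blade is only 12 mm wide and 3 mm thick.
- gap (a point): Green fixed nip: point on the worktop midway between its posts, under the bar's centre line. x: the way the blade goes in, front to back; y along the bar. Feet leave 120 mm clear; 68 mm high in all. Steel bar: x -9 to 9 mm, underside 5 mm up when down; its front lip slopes up to 25 mm height at x = -32 mm and leads the blade in. The blade runs on the bare worktop.
- nip_bar (a joint): Height of the sprung bar in m: 0 = down (gap 5 mm), 0.015 = top of its travel. Springs press it down with about 4 N in all; the broad blade lying flat under it lifts it to 0.003, and drags with a few N while it slides.
Things that resemble listed ones, but are neither listed nor needed, are in the scene too. What is shaped like the part that bears broad_grip but orange or yellow is not meant.

How it is judged:
By the outcome, as a careful person would: the job done as asked, in the order asked, and still so for the second after the job is handed in, with the robot touching nothing.
It also fails if it takes over 42 s, if anything falls off the work surface, if the arm or the gripper's body presses on something with over 40 N, if the wrist force passes 120 N, or if a joint passes its speed limit or range.

### The arm

A 6-joint arm with a two-finger parallel gripper is mounted at the origin on a cart in front of the work surface, level with it; the furniture and walls round the work are solid. World frame = base frame: x ahead of the robot, y to its left, z up, the work surface at z = 0. Lengths are in m, angles in rad, forces in N, time in s.
With the tool pointing down it reaches from about 0.25 to 0.725 m from the base axis. Payload 4 kg.
Tool frame: the origin (TCP) lies at the very end of the fingers, on their centre line; the grasp point (between the pads) lies 19 mm behind it; z points along the fingers, y is the line along which they close (so a half turn about z gives the same grasp; the last joint's range is limited). The gripper opens to 85 mm and grips with 20 to 120 N. Pads are 22 mm wide; open, the fingers measure 114 mm over their backs; the gripper's body (76 mm by 85 mm) begins 54 mm behind the grasp point. The pads swing forward as they close: fully open they stand 13 mm farther back than shut.
Start: joints at [1.158, 0.241, 0.005, 1.335, 0, 1.571], TCP at [0.201, 0.458, 0.202] pointing down, gripper open.
Joint ranges: [-2.72, 2.72], [-1.05, 1.87], [-1.09, 1.28], [-1.99, 2.15], [-1.42, 1.44], [-3.14, 3.14]. Speed limits (rad/s): [2.79, 2.79, 3.14, 3.14, 3.14, 3.14].

### API

Orientations are given as a unit quaternion [w, x, y, z].
In Python, from bench import ctrl, optics, ticket gives the robot as it stands.
- The arm moves only by the tool send_rows, never from a script. Its argument "moves" is a list of rows, each a list of 7 numbers: the turn, a rotation vector about the world's x, y, z in rad, then the shift along the world's x, y, z in mm, then the finger opening in mm, from 0 to 85.4. A call has 1 to 5 rows; each row shifts and turns the commanded pose from where the row before left it; what a row does not reach is not made up. A row lasts 1/10 s, in which the tool goes at most 50 mm and 8.59 degrees, less where a joint would pass 70% of its speed; a pose out of reach is approached as far as the arm can. A call with a gripper value outside its range is refused whole. The fingers move at their own pace and stop on an object; "newtons" is the grip in N (left out, the last holds). Time passes only in rows, so rows that do not move let the fingers close. It gives the time, the measured TCP pose, the force, the opening and the grip force at its end, in the units of the state.
- ctrl.get_obs(): the state, without advancing time (a new reading comes with each control period).
- optics.get_image(name): name is "scene" or "top" or "wrist"; returns a dict with "pixels" (420x560x3 uint8, blue, green, red), "range_z" (420x560 float32, m along the optical axis (not along the pixel's ray), 0 where there is no reading), "fx", "fy", "cx", "cy" (pixels), "extrinsics" (4x4, takes a point from world to camera coordinates). Camera axes: x right, y down, z forward; pixel columns grow to the right and rows downward; lengths in m; the calibration is good to about 2 mm. A picture is of the moment at which its call begins.
- ticket.finish_job(): hands the job in; it is judged then, once.
The state is a dict: "t": time; "joint_positions": joint angles; "qvel": joint speeds; "joint_torque": joint torques, N m; "position": TCP position; "eef_rot": TCP orientation; "contact_force": force on the tool from outside, world axes, zero at the start; "torque": the same for the moment, N m; "finger_gap": finger opening in m; "grasp_force": force on a finger pad.
Only numpy, scipy, OpenCV 4.12 (cv2) and the standard library are available. Lean on these libraries where they do the work, as an engineer would, in place of code of your own. Each camera call takes 0.05 s, during which the arm holds its last target. There are 200 camera calls.

## Working session

There is one attempt and no reset: what is moved stays moved. The work goes in short steps, Python scripts to look and compute and a tool call to move; the robot and the scene stay as the last step left them, time stands still between calls to the robot, and variables do not carry over. Pictures are saved under pics/ and viewed, at most 10 in all, crops included, and the job is handed in when it is done.

Besides the shell and the picture viewer there is one more tool, called after "Request:" as name(argument=value, ...), one argument or row to a line, values as JSON. send_rows: Moves the arm, as the interface text tells. Its arguments: {"type":"object","properties":{"moves":{"type":"array","items":{"type":"array","items":{"type":"number"}}},"newtons":{"type":"number"}},"required":["moves"]}

```bash
ls; mkdir -p pics; cat > h.py <<'E'
import numpy as np,cv2
from bench import ctrl,optics,ticket
def grab(n):
    d=optics.get_image(n); np.savez('/tmp/%s.npz'%n,**d); return d
def pts(d):
    v,u=np.mgrid[0:420,0:560]; z=d['range_z']
    c=np.stack([(u-d['cx'])/d['fx']*z,(v-d['cy'])/d['fy']*z,z],-1)
    E=np.linalg.inv(d['extrinsics']); return c@E[:3,:3].T+E[:3,3]
E
python3 - <<'E'
from h import *
a=grab('top');b=grab('scene')
cv2.imwrite('pics/top.png',a['pixels']);cv2.imwrite('pics/scene.png',b['pixels'])
print(ctrl.get_obs())
print(a['extrinsics'],a['fx'])
E
```

```text
pics
{'t': 0.1, 'joint_positions': array([ 1.15799836e+00,  2.41344645e-01,  3.86529819e-03,  1.33518742e+00,
       -2.62274669e-05,  1.57080561e+00]), 'qvel': array([-0.00081621, -0.00103115,  0.00254158, -0.00247686, -0.00021934,
        0.00146653]), 'joint_torque': array([-1.67131613e-03, -3.73138690e+01,  2.53009433e+01,  1.08083218e-02,
       -1.71646629e-04,  3.15882787e-07]), 'position': array([0.20034887, 0.45743563, 0.20070094]), 'eef_rot': array([-1.78821305e-04,  2.04941096e-01,  9.78773862e-01, -9.18058990e-04]), 'contact_force': array([-0.0625724 , -0.49189308, -0.55260667]), 'torque': array([0.00160162, 0.01337032, 0.0267221 ]), 'grasp_force': 0.0, 'finger_gap': 0.08521973533768964}
[[-0.01235616 -0.99934005 -0.03415823  0.07557904]
 [-0.99595334  0.01534109 -0.08855283  0.55097043]
 [ 0.08901841  0.03292583 -0.99548562  0.97419098]
 [ 0.          0.          0.          1.        ]] 379.9230936791101
```

View pics/top.png

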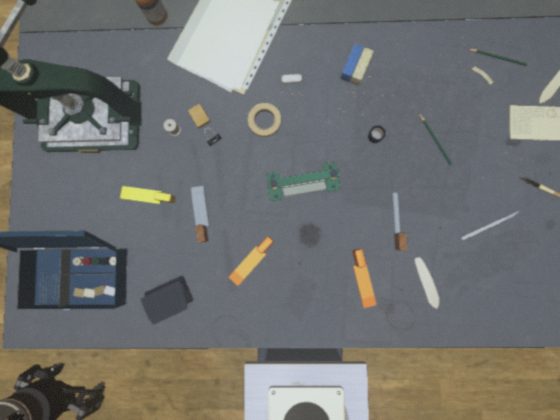

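View pics/scene.png

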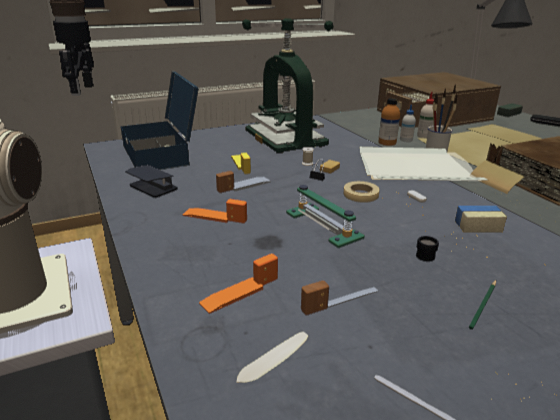

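The top view shows the broad feeler with its block near (201,233) and nose near (197,187), and the slim feeler at (396–402,195–241). The nip is at (303,183), with its pale lip facing the robot. Orange and yellow decoys lie around them.

```bash
python3 - <<'E'
from h import *
a=dict(np.load('/tmp/top.npz'));P=pts(a);b=dict(np.load('/tmp/scene.npz'));Q=pts(b)
def rect(p,n):
    (c,s,ang)=cv2.minAreaRect((p[:,:2]*1000).astype(np.float32)); bx=cv2.boxPoints((c,s,ang))
    print(n,len(p),np.round(c,1),np.round(s,1),round(ang,1),'z',np.round(np.percentile(p[:,2],[5,50,95])*1000,1)); print(bx.round(0).tolist())
def hsv(d): return cv2.cvtColor(d['pixels'],cv2.COLOR_BGR2HSV).astype(int)
for nm,d,p,roi in [('top',a,P,(slice(180,250),slice(180,220))),('scene',b,Q,(slice(165,200),slice(205,275)))]:
    H=hsv(d)[roi];p=p[roi]; 
    br=(H[...,0]<14)&(H[...,1]>110); rect(p[br&(p[...,2]>.042)],nm+' block')
    bl=(H[...,2]>125)&(H[...,1]<90)&~br&(p[...,2]<.02); rect(p[bl],nm+' blade')
for nm,d,p,roi in [('top',a,P,(slice(160,205),slice(262,345))),('scene',b,Q,(slice(180,250),slice(280,370)))]:
    H=hsv(d)[roi];p=p[roi]
    g=(H[...,0]>60)&(H[...,0]<95)&(H[...,1]>90)
    rect(p[g],nm+' green'); 
    t=g&(p[...,2]>.030);rect(p[t],nm+' green high')
    f=g&(p[...,2]<.015);rect(p[f],nm+' feet')
    l=(H[...,2]>110)&(H[...,1]<60)&(p[...,2]>.0);rect(p[l],nm+' lip')
c=cv2.resize(a['pixels'][150:260,170:350],None,fx=4,fy=4,interpolation=2);cv2.imwrite('pics/crop.png',c)
E
```

```text
top block 9 [491.2 260. ] [29.6  4.2] 11.9 z [47.2 50.  51.5]
[[476.0, 259.0], [477.0, 255.0], [506.0, 261.0], [505.0, 265.0]]
top blade 570 [547.3 278.9] [151.   41.5] 8.4 z [-1.   7.  10.4]
[[470.0, 288.0], [476.0, 247.0], [625.0, 269.0], [619.0, 310.0]]
scene block 87 [ 305.5 -252. ] [1121.8   43. ] 70.3 z [42.7 48.6 51.2]
[[96.0, -773.0], [136.0, -787.0], [515.0, 269.0], [475.0, 283.0]]
scene blade 209 [549.9 274.8] [163.1  71.2] 30.2 z [ 0.2  8.2 10.1]
[[461.0, 264.0], [497.0, 203.0], [638.0, 285.0], [602.0, 347.0]]
top green 88 [ 6.273e+02 -1.000e-01] [ 60.5 178.3] 8.7 z [ 8.1 60.7 63.5]
[[584.0, 84.0], [611.0, -93.0], [671.0, -84.0], [644.0, 93.0]]
top green high 67 [627.   -2.9] [ 13.7 126.3] 9.0 z [58.6 61.3 63.9]
[[610.0, 58.0], [630.0, -66.0], [644.0, -64.0], [624.0, 61.0]]
top feet 21 [ 6.273e+02 -1.000e-01] [ 60.5 178.3] 8.7 z [ 6.7  8.9 10.8]
[[584.0, 84.0], [611.0, -93.0], [671.0, -84.0], [644.0, 93.0]]
top lip 1296 [574.2  -0.7] [222.7 223.9] 88.9 z [ 0.2  2.3 27.2]
[[460.0, -110.0], [684.0, -114.0], [688.0, 108.0], [464.0, 113.0]]
scene green 694 [ 437.4 -376.4] [1005.3  163.3] 63.0 z [ 6.8 58.2 63.3]
[[136.0, -787.0], [282.0, -861.0], [738.0, 34.0], [593.0, 109.0]]
scene green high 359 [ 423.9 -381. ] [988.2 119.1] 61.6 z [58.4 61.8 63.6]
[[136.0, -787.0], [241.0, -844.0], [711.0, 25.0], [607.0, 82.0]]
scene feet 335 [626.5  -5. ] [ 74.5 189.5] 8.7 z [ 6.1  9.8 11.7]
[[575.0, 83.0], [604.0, -104.0], [678.0, -93.0], [649.0, 94.0]]
scene lip 533 [ 428.5 -253.1] [1202.5  191.5] 52.3 z [ 0.5 24.9 44.7]
[[-15.0, -670.0], [136.0, -787.0], [872.0, 164.0], [721.0, 281.0]]
```

View pics/crop.png

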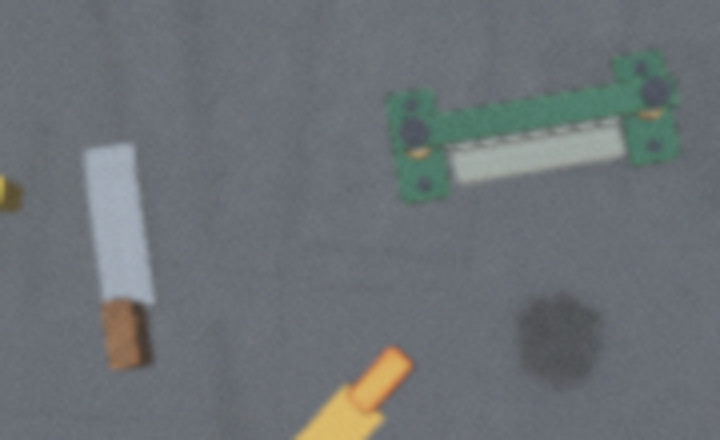

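The crop confirms the broad steel blade on the brown block and shows the nip's lip facing the robot. The feeler and nip yaws are almost equal. Next I'll refine the numbers by ray casting.

```bash
cat >> h.py <<'E'
def cast(d,uv,h):
    E=np.linalg.inv(d['extrinsics']); uv=np.asarray(uv,float).reshape(-1,2)
    r=np.c_[(uv[:,0]-d['cx'])/d['fx'],(uv[:,1]-d['cy'])/d['fy'],np.ones(len(uv))]@E[:3,:3].T
    o=E[:3,3]; return (o+r*((h-o[2])/r[:,2])[:,None])[:,:2]*1000
def blob(d,mask,h,n):
    k,l,s,c=cv2.connectedComponentsWithStats(mask.astype(np.uint8)); i=1+np.argmax(s[1:,4])
    v,u=np.where(l==i); p=cast(d,np.c_[u,v],h); m=p.mean(0); w,V=np.linalg.eigh(np.cov((p-m).T))
    (cc,ss,_)=cv2.minAreaRect(p.astype(np.float32)); x=V[:,1]*np.sign(V[0,1])
    print(n,len(p),'mean',m.round(1),'rectc',np.round(cc,1),np.round(ss,1),'long axis deg',np.degrees(np.arctan2(x[1],x[0])).round(1))
    return m
def roi(m,r0,r1,c0,c1):
    o=np.zeros_like(m);o[r0:r1,c0:c1]=m[r0:r1,c0:c1];return o
E
python3 - <<'E'
from h import *
a=dict(np.load('/tmp/top.npz'));b=dict(np.load('/tmp/scene.npz'))
A=cv2.cvtColor(a['pixels'],cv2.COLOR_BGR2HSV).astype(int);B=cv2.cvtColor(b['pixels'],cv2.COLOR_BGR2HSV).astype(int)
print(A[200,198],A[233,200],A[215,215],A[182,303],A[187,305])
P=pts(a)
br=(A[...,0]<16)&(A[...,1]>90)
blob(a,roi(br,220,250,185,215),.05,'block top')
bl=(A[...,2]>130)&(A[...,0]>90)
blob(a,roi(bl,180,228,185,215),.007,'blade')
g=(A[...,0]>60)&(A[...,0]<95)&(A[...,1]>70)
blob(a,roi(g,160,205,262,345),.03,'green')
gh=roi(g&(P[...,2]>.05),160,205,262,345); blob(a,gh,.0615,'crossbar')
lip=(A[...,2]>140)&(A[...,0]<95)
blob(a,roi(lip,170,200,275,332),.018,'lip')
Q=pts(b);G=(B[...,0]>60)&(B[...,0]<95)&(B[...,1]>70)
q=Q[roi(G,180,250,280,370)&(Q[...,2]>.05)&(Q[...,0]>.5)&(Q[...,0]<.75)]*1000
print('scene crossbar',cv2.minAreaRect(q[:,:2].astype(np.float32)),q.mean(0))
R=(B[...,0]<16)&(B[...,1]>90)
q=Q[roi(R,168,195,210,236)&(Q[...,2]>.04)&(Q[...,0]>.4)&(Q[...,0]<.6)]*1000
print('scene block',cv2.minAreaRect(q[:,:2].astype(np.float32)),q.mean(0))
E
```

```text
[107  30 180] [ 13 108 147] [109  24 119] [ 77  37 125] [ 77  13 171]
block top 112 mean [489.3 265.2] rectc [489.3 264.6] [39.7 19.9] long axis deg 8.5
blade 545 mean [566.2 280.1] rectc [564.9 280.2] [111.4  37.7] long axis deg 9.4
green 447 mean [636.2  -7.9] rectc [641.6  -6.4] [ 35.  163.6] long axis deg -79.4
crossbar 370 mean [627.1  -2.3] rectc [627.4  -1.5] [ 18.2 139.5] long axis deg -81.3
lip 358 mean [607.5  -3.5] rectc [608.2  -3.7] [ 24.3 112.6] long axis deg -81.6
scene crossbar ((626.4561767578125, -4.9966583251953125), (20.748510360717773, 184.35572814941406), 8.271422386169434) [625.21636997 -12.34170575  61.40727579]
scene block ((490.1264953613281, 262.1178283691406), (44.137657165527344, 21.800588607788086), 2.9825327396392822) [488.87784162 259.9301468   47.0828578 ]
```

Request:
send_rows(
  moves=[
    [0,0,0.11,30,-20,0,85],
    [0,0,0.11,30,-20,0,85],
    [0,0,0.11,30,-20,0,85],
    [0,0,0.11,30,-20,0,85],
    [0,0,0.12,30,-20,0,85],
  ],
)

```text
t: 0.6
position: [0.3514, 0.3569, 0.2011]
eef_rot: [-0.0, -0.076, 0.997, -0.0]
contact_force: [0.4, 0.7, -0.1]
finger_gap: 0.0854
grasp_force: 0.0
```

Request:
send_rows(
  moves=[
    [0,0,0,35,-23,-10,85],
    [0,0,0,35,-23,-10,85],
    [0,0,0,35,-23,-10,85],
    [0,0,0,33,-22,-10,85],
    [0,0,0,0,0,0,85],
  ],
)

```text
t: 1.1
position: [0.491, 0.2634, 0.159]
eef_rot: [-0.001, -0.07, 0.998, -0.001]
contact_force: [-1.4, 0.4, 0.4]
finger_gap: 0.085
grasp_force: 0.0
```

```bash
python3 - <<'E'
from h import *
d=grab('wrist');cv2.imwrite('pics/w1.png',d['pixels'])
A=cv2.cvtColor(d['pixels'],cv2.COLOR_BGR2HSV).astype(int)
P=pts(d);print(ctrl.get_obs()['position'])
br=(A[...,0]<16)&(A[...,1]>90)&(P[...,2]>.042)&(P[...,2]<.056)
blob(d,br,.05,'block top')
bl=(A[...,2]>110)&(A[...,1]<70)&(A[...,0]>90)&(P[...,2]>.003)&(P[...,2]<.02)
blob(d,bl,.007,'blade')
E
```

```text
[0.48932538 0.26488136 0.15970595]
block top 779 mean [488.5 266.4] rectc [489.8 266.5] [43.4 18.8] long axis deg 8.7
blade 2017 mean [566.1 278.5] rectc [563. 278.] [109.   34.1] long axis deg 8.5
```

View pics/w1.png

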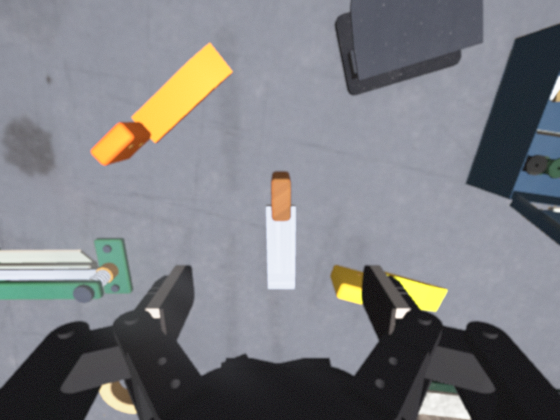

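Wrist view: broad block top at (281,196), with the blade running down to (281,288). The yellow decoy is off to the right at (390,285) and clear of the fingers. I'll descend onto the block.

Request:
send_rows(
  moves=[
    [0,0,0,0,1.5,-40,85],
    [0,0,0,0,0,-40,85],
    [0,0,0,0,0,-40,85],
    [0,0,0,0,0,-20,85],
    [0,0,0,0,0,-8,85],
  ],
)

```text
t: 1.65
position: [0.4855, 0.2682, 0.0109]
eef_rot: [-0.003, -0.074, 0.997, -0.001]
contact_force: [-0.4, 0.1, -0.4]
finger_gap: 0.0849
grasp_force: 0.0
```

Request:
send_rows(
  moves=[
    [0,0,0,0,0,0,10],
    [0,0,0,0,0,0,10],
    [0,0,0,0,0,0,10],
    [0,0,0,0,0,0,10],
    [0,0,0,0,0,0,10],
  ],
  newtons=50,
)

```text
t: 2.15
position: [0.4896, 0.2688, 0.015]
eef_rot: [0.001, -0.073, 0.997, 0.0]
contact_force: [-0.9, 0.2, 3.6]
finger_gap: 0.0182
grasp_force: 49.6
```

Request:
send_rows(
  moves=[
    [0,0,0,0,0,10,10],
    [0,0,0,0,0,20,10],
    [0,0,0,0,0,25,10],
    [0,0,0,0,0,25,10],
    [0,0,0,0,0,10,10],
  ],
)

```text
t: 2.65
position: [0.49, 0.2693, 0.1065]
eef_rot: [0.002, -0.073, 0.997, 0.001]
contact_force: [0.3, -0.6, -2.4]
finger_gap: 0.018
grasp_force: 49.0
```

Request:
send_rows(
  moves=[
    [0,0,0,-5,-20,0,10],
    [0,0,0,-9,-35,0,10],
    [0,0,0,-9,-40,0,10],
    [0,0,0,-9,-40,0,10],
    [0,0,0,-9,-40,0,10],
  ],
)

```text
t: 3.15
position: [0.4465, 0.0921, 0.1031]
eef_rot: [-0.0, -0.074, 0.997, -0.0]
contact_force: [0.8, -0.6, -1.6]
finger_gap: 0.0182
grasp_force: 49.1
```

Request:
send_rows(
  moves=[
    [0,0,0,-9,-40,0,10],
    [0,0,0,0,-40,0,10],
    [0,0,0,0,-30,0,10],
    [0,0,0,0,-13,0,10],
    [0,0,0,0,0,0,10],
  ],
)

```text
t: 3.65
position: [0.4383, -0.0307, 0.1033]
eef_rot: [-0.0, -0.072, 0.997, 0.0]
contact_force: [-1.0, 0.6, -1.8]
finger_gap: 0.018
grasp_force: 49.1
```

```bash
python3 - <<'E'
from h import *
print(np.mean([ctrl.get_obs()['position'] for _ in range(5)],0),ctrl.get_obs()['eef_rot'])
d=grab('top');cv2.imwrite('pics/t2.png',d['pixels'][120:330,160:440])
A=cv2.cvtColor(d['pixels'],cv2.COLOR_BGR2HSV).astype(int)
w=grab('wrist');cv2.imwrite('pics/w2.png',w['pixels'])
E
```

```text
[ 0.43827259 -0.03069106  0.10328575] [-2.54258989e-04 -7.19324154e-02  9.97409466e-01  1.38690969e-04]
```

View pics/w2.png

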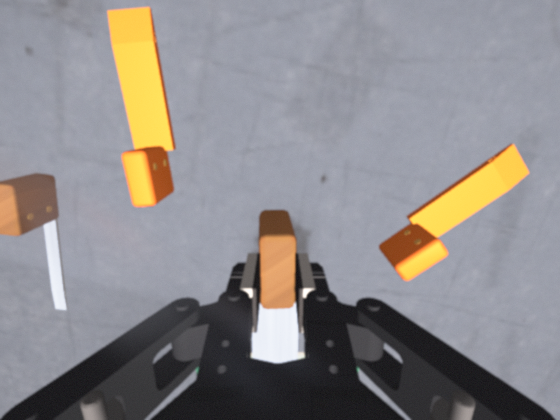

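Wrist view: the block is held squarely at (277,260), the blade points straight ahead at (277,330), and nothing is below it. Lowering to the worktop.

Request:
send_rows(
  moves=[
    [0,0,0,0,0,-30,10],
    [0,0,0,0,0,-30,10],
    [0,0,0,0,0,-18,10],
    [0,0,0,0,0,-8,10],
    [0,0,0,0,0,-3,10],
  ],
)

```text
t: 4.25
position: [0.437, -0.0286, 0.0147]
eef_rot: [-0.002, -0.074, 0.997, -0.0]
contact_force: [-10.0, -1.3, 25.5]
finger_gap: 0.0181
grasp_force: 52.2
```

Request:
send_rows(
  moves=[
    [0,0,0,0,0,0,10],
    [0,0,0,0,0,0,10],
  ],
)

```text
t: 4.45
position: [0.4394, -0.0287, 0.0153]
eef_rot: [0.001, -0.074, 0.997, 0.0]
contact_force: [0.6, -0.1, -1.9]
finger_gap: 0.0179
grasp_force: 49.1
```

```bash
python3 - <<'E'
from h import *
o=ctrl.get_obs();print(o['position'],o['contact_force'],o['torque'])
d=grab('top');cv2.imwrite('pics/t3.png',cv2.resize(d['pixels'][150:270,230:390],None,fx=4,fy=4,interpolation=2))
A=cv2.cvtColor(d['pixels'],cv2.COLOR_BGR2HSV).astype(int);P=pts(d)
print(A[210,310:326].tolist())
bl=(A[...,2]>130)&(A[...,0]>95)&(A[...,1]>15)
blob(d,roi(bl,185,245,285,340),.007,'blade')
s=grab('scene');cv2.imwrite('pics/s3.png',cv2.resize(s['pixels'][160:280,200:380],None,fx=4,fy=4,interpolation=2))
E
```

```text
[ 0.43940483 -0.02869871  0.01526325] [ 0.62236424 -0.11789417 -1.86318891] [-0.04298088 -0.00343002 -0.02059245]
[[108, 32, 174], [107, 29, 173], [107, 31, 175], [107, 31, 167], [105, 27, 150], [106, 23, 121], [108, 22, 116], [108, 22, 115], [109, 24, 115], [105, 23, 112], [102, 29, 115], [105, 26, 116], [105, 18, 111], [110, 20, 113], [112, 24, 115], [103, 21, 111]]
blade 350 mean [536.6 -14.9] rectc [533.6 -14.8] [72.4 37.7] long axis deg 12.3
```

View pics/t3.png

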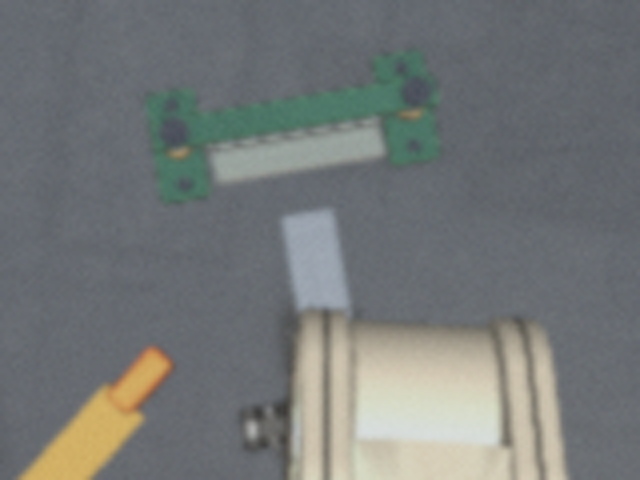

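View pics/s3.png

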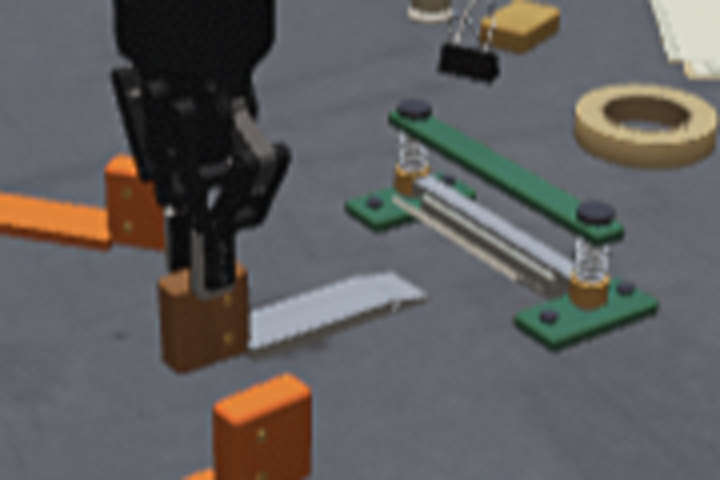

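The top view shows the blade aligned, with its nose at crop (308,212), ahead of the lip's middle at (297,165). The scene view shows it low, about flat. I'll check with depth whether it sits flat on the worktop.

```bash
python3 - <<'E'
from h import *
for n in('scene','top'):
    d=dict(np.load('/tmp/%s.npz'%n));P=pts(d)*1000;A=cv2.cvtColor(d['pixels'],cv2.COLOR_BGR2HSV).astype(int)
    R=np.radians(8.6);c=np.array([627,-2.2]);q=(P[...,:2]-c);X=q[...,0]*np.cos(R)+q[...,1]*np.sin(R);Y=-q[...,0]*np.sin(R)+q[...,1]*np.cos(R)
    bl=(A[...,2]>(140 if n=='top' else 100))&(A[...,1]<60)&(abs(Y)<30)&(P[...,2]>-5)&(P[...,2]<30)
    for x0 in range(-170,-50,10):
        m=bl&(X>=x0)&(X<x0+10)
        if m.sum()>3: print(n,x0,m.sum(),'z',np.median(P[...,2][m]).round(1),'Y',np.percentile(Y[m],[5,50,95]).round(1))
    m=(A[...,0]<16)&(A[...,1]>90)&(X>-230)&(X<-150)&(abs(Y)<25)
    if m.sum()>10: print('block',m.sum(),np.percentile(P[...,2][m],[3,50,90,97]).round(1),np.percentile(X[m],[3,97]).round(1))
    # table near
    m=(abs(Y+60)<15)&(X>-130)&(X<-70);print('table',np.median(P[...,2][m]).round(1))
E
```

```text
scene -170 35 z 8.7 Y [-27.5 -16.7  -6.1]
scene -160 42 z 9.1 Y [-27.3 -10.    8.7]
scene -150 46 z 9.1 Y [-26.   -4.9  14.3]
scene -140 46 z 8.7 Y [-27.8  -2.1  24.6]
scene -130 45 z 8.8 Y [-27.5  -6.1  16.1]
scene -120 58 z 8.7 Y [-26.4  -7.7  16.8]
scene -110 55 z 8.7 Y [-28.1  -7.2  16.7]
scene -100 51 z 8.8 Y [-26.7  -6.7  17.6]
scene -90 52 z 8.6 Y [-28.7 -10.   14.4]
scene -80 45 z 6.9 Y [-27.9  -9.6  14.8]
scene -70 45 z 5.3 Y [-27.2 -12.2  26.4]
scene -60 40 z 0.4 Y [-27.1  -0.6  28.3]
block 467 [  7.8  32.1  62.2 255.8] [-224.9 -170.1]
table 0.4
top -130 17 z 8.5 Y [-13.7  -3.6  10.5]
top -120 49 z 8.6 Y [-14.6   1.3  16.7]
top -110 51 z 8.3 Y [-13.8   1.9  17.3]
top -100 49 z 7.8 Y [-13.7   2.3  16.7]
top -90 50 z 9.0 Y [-14.3   1.3  17. ]
top -80 50 z 6.9 Y [-14.2   1.4  17.1]
top -70 45 z 4.8 Y [-13.7   0.4  16.5]
top -60 6 z 2.1 Y [-11.3   3.3  13.5]
table -0.4
```

Request:
send_rows(
  moves=[
    [0,0,0,8.9,1.3,0,10],
    [0,0,0,9.9,1.5,0,10],
    [0,0,0,9.9,1.5,0,10],
    [0,0,0,9.9,1.5,0,10],
    [0,0,0,7.9,1.2,0,10],
  ],
)

```text
t: 5.05
position: [0.4844, -0.0224, 0.015]
eef_rot: [-0.001, -0.074, 0.997, -0.0]
contact_force: [-4.8, -1.5, 7.2]
finger_gap: 0.0183
grasp_force: 50.1
```

Request:
send_rows(
  moves=[
    [0,0,0,7.9,1.2,0,10],
    [0,0,0,7.9,1.2,0,10],
    [0,0,0,7.9,1.2,0,10],
    [0,0,0,7.9,1.2,0,10],
    [0,0,0,7.9,1.2,0,10],
  ],
)

```text
t: 5.55
position: [0.5139, -0.0178, 0.0147]
eef_rot: [-0.01, -0.073, 0.997, -0.001]
contact_force: [-28.0, -5.1, 27.4]
finger_gap: 0.0181
grasp_force: 52.4
```

Request:
send_rows(
  moves=[
    [0,0,0,7.9,1.2,0,10],
    [0,0,0,7.9,1.2,0,10],
    [0,0,0,0,0,0,10],
    [0,0,0,0,0,0,10],
  ],
)

```text
t: 5.95
position: [0.534, -0.0147, 0.0148]
eef_rot: [-0.006, -0.073, 0.997, -0.0]
contact_force: [-15.7, -2.7, 16.0]
finger_gap: 0.0182
grasp_force: 51.2
```

```bash
cat > c.py <<'E'
from h import *
import sys
o=ctrl.get_obs();print(o['t'],o['position'],o['contact_force'])
d=grab('top');s=grab('scene')
cv2.imwrite('pics/%s.png'%sys.argv[1],np.vstack([cv2.resize(x,(560,300),interpolation=2) for x in (d['pixels'][140:240,210:397],s['pixels'][170:270,220:407])]))
P=pts(d)*1000;A=cv2.cvtColor(d['pixels'],cv2.COLOR_BGR2HSV).astype(int)
R=np.radians(8.6);c=np.array([627,-2.2]);q=(P[...,:2]-c);X=q[...,0]*np.cos(R)+q[...,1]*np.sin(R);Y=-q[...,0]*np.sin(R)+q[...,1]*np.cos(R)
m=(A[...,2]>135)&(A[...,1]<60)&(abs(Y)<30)&(X>10)&(X<80)&(P[...,2]<20)
print('nose',m.sum(),np.percentile(X[m],[2,50,98]).round(1),np.percentile(Y[m],[3,50,97]).round(1),np.median(P[...,2][m]))
E
python3 c.py c4
```

```text
5.95 [ 0.53398946 -0.01467266  0.01480609] [-15.67519817  -2.67921272  15.99861621]
nose 1 [46.7 46.7 46.7] [19.5 19.5 19.5] -0.6173210103712634
```

View pics/c4.png

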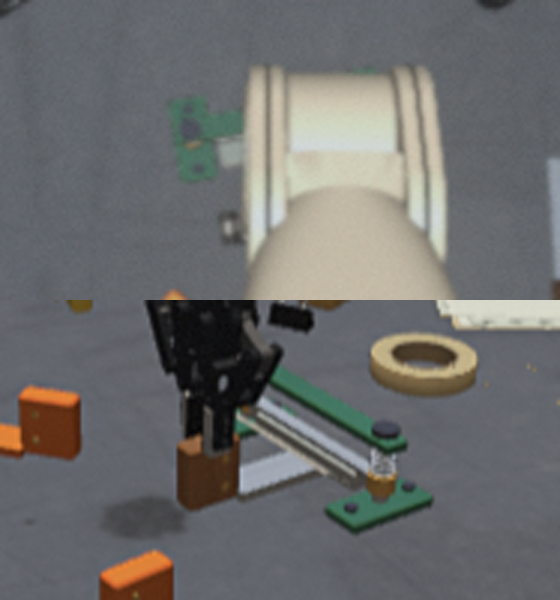

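Request:
send_rows(
  moves=[
    [0,0,0,3,0.4,0.5,10],
    [0,0,0,4,0.6,0.5,10],
    [0,0,0,0,0,0,10],
    [0,0,0,0,0,0,10],
  ],
)

```text
t: 6.45
position: [0.5422, -0.0134, 0.015]
eef_rot: [-0.005, -0.073, 0.997, 0.0]
contact_force: [-11.7, -2.1, 7.1]
finger_gap: 0.0183
grasp_force: 50.2
```

```bash
python3 - <<'E'
from h import *
o=ctrl.get_obs();print(o['t'],o['position'],o['contact_force'],o['torque'],o['eef_rot'])
d=grab('scene');P=pts(d)*1000;A=cv2.cvtColor(d['pixels'],cv2.COLOR_BGR2HSV).astype(int)
b=dict(np.load('/tmp/scene.npz'))
R=np.radians(8.6);c=np.array([627,-2.2])
q=(P[...,:2]-c);X=q[...,0]*np.cos(R)+q[...,1]*np.sin(R);Y=-q[...,0]*np.sin(R)+q[...,1]*np.cos(R)
for x0 in range(-70,70,10):
    m=(A[...,2]>100)&(A[...,1]<60)&(abs(Y)<45)&(X>=x0)&(X<x0+10)&(P[...,2]>2)&(P[...,2]<45)
    if m.sum()>2:print(x0,m.sum(),np.percentile(P[...,2][m],[5,50,95]).round(1),np.percentile(Y[m],[5,95]).round(0))
E
```

```text
6.45 [ 0.54221344 -0.01337048  0.01500666] [-11.66959547  -2.11341101   7.08117119] [-0.13011787  2.48950113 -0.00313947] [-4.88961798e-03 -7.33950674e-02  9.97290958e-01  9.10172847e-06]
-70 7 [4.  8.9 9.7] [-18.  -8.]
-60 21 [ 7.4  9.6 10.8] [-17.   4.]
-50 30 [ 7.3  9.3 10.6] [-18.  12.]
-40 60 [ 7.8  9.7 32. ] [-32.  24.]
-30 52 [ 7.8  9.4 31. ] [-37.  28.]
-20 37 [ 7.3  9.2 22.8] [-25.  17.]
-10 141 [ 8.1 25.3 30.3] [-40.  41.]
0 57 [28.1 29.4 30.8] [-42.  39.]
30 6 [4.7 5.8 6.9] [-16.  11.]
40 16 [2.2 4.5 6.2] [-24.  15.]
```

Depth shows the nose about 45 mm past the bar's centre line, with the blade flat at 8–9 mm. Releasing now.

Request:
send_rows(
  moves=[
    [0,0,0,0,0,0,40],
    [0,0,0,0,0,0,60],
    [0,0,0,0,0,0,60],
    [0,0,0,0,0,0,60],
    [0,0,0,0,0,20,60],
  ],
)

```text
t: 7.0
position: [0.5452, -0.013, 0.0333]
eef_rot: [-0.003, -0.074, 0.997, 0.0]
contact_force: [0.7, 0.0, -0.1]
finger_gap: 0.0601
grasp_force: 0.0
```

Request:
send_rows(
  moves=[
    [0,0,0,0,0,30,60],
    [0,0,0,0,0,40,60],
    [0,0,0,-30,0,40,60],
    [0,0,0,-40,10,20,60],
    [0,0,0,-40,10,0,60],
  ],
)

```text
t: 7.5
position: [0.4395, 0.0071, 0.1691]
eef_rot: [0.004, -0.073, 0.997, -0.0]
contact_force: [0.3, 1.0, 0.3]
finger_gap: 0.0598
grasp_force: 0.0
```

Request:
send_rows(
  moves=[
    [0,0,0,-40,40,0,60],
    [0,0,0,-30,40,0,60],
    [0,0,0,-20,40,0,60],
    [0,0,0,0,40,0,60],
    [0,0,0,0,0,0,60],
  ],
)

```text
t: 8.0
position: [0.3522, 0.1663, 0.1662]
eef_rot: [0.001, -0.077, 0.997, 0.001]
contact_force: [0.1, -0.0, -0.7]
finger_gap: 0.0601
grasp_force: 0.0
```

```bash
python3 c.py c5
```

```text
8.0 [0.35219001 0.16632057 0.16624019] [ 0.06100789 -0.00465273 -0.74989579]
nose 126 [19.8 32.6 46.3] [-15.8   1.6  17.8] 4.760267113530836
```

View pics/c5.png

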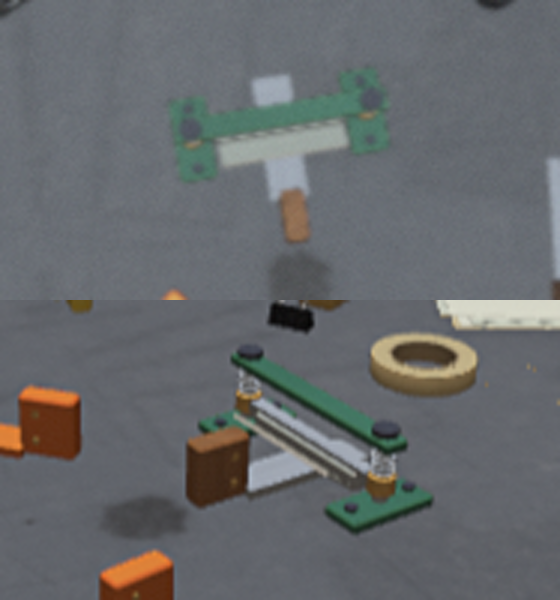

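The blade lies straight through the nip, with its nose at (272,82) about 36 mm behind the bar. The grip stands clear in front and the arm touches nothing, so I'm handing it in.

```bash
python3 -c "
from h import *
print(ticket.finish_job())"
```

```text
the job is handed in; nothing more can be done
None
```

The broad-blade feeler lies flat under the sprung bar, with its nose about 36 mm behind the bar. It is released, the slim feeler was left untouched, and the job was handed in at about 8 s; the hand-in call gave no verdict.

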